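# Test the rat trap in the pantry

## Robot

A 7-joint arm with a two-finger parallel gripper is mounted at the origin on the work surface. World frame = base frame: x ahead of the robot, y to its left, z up, the work surface at z = 0. Lengths are in m, angles in rad, forces in N, time in s.
With the tool pointing down it reaches from about 0.425 to 0.95 m from the base axis. Payload 4.7 kg.
Tool frame: the origin (TCP) lies at the very end of the fingers, on their centre line; the grasp point (between the pads) lies 19 mm behind it; z points along the fingers, y is the line along which they close (so a half turn about z gives the same grasp; the last joint's range is limited). The gripper opens to 87 mm and grips with 3 to 60 N. Pads are 19 mm wide; open, the fingers measure 117 mm over their backs; the gripper's body (75 mm by 190 mm) begins 51 mm behind the grasp point.
Start: joints at [1.315, 0.469, -0.049, 1.532, 0.024, 1.141, -0.082], TCP at [0.152, -0.658, 0.195] pointing down, gripper open.
Joint ranges: [-2.59, 2.59], [-0.33, 1.99], [-1.39, 1.29], [0.1, 2.45], [-1.04, 4.18], [0.21, 1.99], [-2.66, 2.66]. Speed limits (rad/s): [2.57, 2.57, 3.14, 3.14, 3.14, 3.14, 3.14].

## Interface

Orientations are given as a rotation vector (axis times angle).
In Python, from station import manip gives the robot as it stands.
- The arm moves only by the tool jog_arm, never from a script. Its argument "rows" is a list of rows, each a list of 7 numbers: the opening, from -1 (shut) to 1 (fully open), then the shift along the world's x, y, z in units of 30 mm (1.0 is 30 mm), then the turn, a rotation vector about the world's x, y, z in units of 8 degrees (1.0 is 8 degrees). In form: [[jaw, x, y, z, ax, ay, az], ...]. A call has 1 to 8 rows; each row shifts and turns the commanded pose from where the row before left it; what a row does not reach is not made up. A row lasts 1/10 s, in which the tool goes at most 50 mm and 8.59 degrees, less where a joint would pass 70% of its speed; a pose out of reach is approached as far as the arm can. A call is refused whole if a number of a shift passes 1 or a number of a turn 1, either way. A call with a gripper value outside its range is refused whole. The fingers move at their own pace and stop on an object; "grip_force" is the grip in N (left out, the last holds). Time passes only in rows, so rows that do not move let the fingers close. It gives the time, the measured TCP pose, the force, the opening and the grip force at its end, in the units of the state.
- manip.get_state(): the state, without advancing time (a new reading comes with each control period).
- manip.grab_frame(name): name is "side" or "top"; returns (picture, depth): 384x512x3 uint8, blue, green, red; 384x512 float32, m along the optical axis (not along the pixel's ray), 0 where there is no reading.
- manip.calibration(name): a dict with "vertical_fov" (degrees; the focal length in pixels is half the picture's height over the tangent of half this angle, whatever the lens; pixels are square), "cx", "cy" (the principal point, pixels), "k1" (the pictures are not rectified: a ray, as slopes to the right and down, at radius r is drawn at 1 + k1 r^2 times it, then the intrinsics apply), "view" (4x4, takes a point from world to camera coordinates). Camera axes: x right, y up, looking along -z (the intrinsics and any distortion apply to the point x, -y, -z); pixel columns grow to the right and rows downward; lengths in m; the calibration is good to about 2 mm. A picture is of the moment at which its call begins. calibration takes no time and is no camera call.
- manip.finish_job(): hands the job in; it is judged then, once.
The state is a dict: "clock": time; "joints": joint angles; "qd": joint speeds; "joint_torque": joint torques, N m; "eef_pos": TCP position; "tool_rot": TCP orientation; "wrist_force": force on the tool from outside, world axes, zero at the start; "wrist_torque": the same for the moment, N m; "finger_gap": opening from 0.0 (shut) to 1.0 (fully open); "grasp_force": force on a finger pad.
Only numpy, scipy, OpenCV 4.12 (cv2) and the standard library are available. Lean on these libraries where they do the work, as an engineer would, in place of code of your own. Each camera call takes 0.05 s, during which the arm holds its last target. There are 200 camera calls.

## Task

Test the rat trap that is screwed to its board on the pantry counter: press its lever down until the catch takes hold, without forcing it hard against its buffer, and take your hand off so that the trap stands set by itself for a moment. Then trip it by gently pressing down the wing that sticks out at its side, let go, and leave the trap shut, with the goods around it where they were.

Things in the scene. Friction and masses are not known exactly. Their poses are not given: they have to be found in the camera images.
- trap: Black plastic snap trap, base 180 x 76 mm, on a plywood board 210 x 100 x 12 mm, fixed to the counter. Origin: on the counter under the middle of the jaw's hinge; z up. The toothed jaw lies to -x (to x = -87 mm, |y| under 31 mm), the cocking lever slants up to +x, the trigger wing sticks out to +y. Its plastic may break if pressed with more than 22 N.
- hinge (a point): Middle of the hinge rod of jaw and lever, along the trap's y, 55 mm above the counter, between two cheeks (outer faces at y = +-38 mm, tops 63 mm high). The spring's closing torque is 0.28 N m at jaw angle 0, growing 0.055 N m per 0.1 rad: about 4 N on the lever at first, rising to some 10 N (with rubbing up to 14 N) while the catch pin rides over the sear nose, then 6 to 9 N at the catch.
- jaw (a joint): Angle of jaw and lever (one rocking part), rad: 0 shut, grows as the lever goes down and the jaw opens upward (tip then up to 120 mm high). The catch takes hold between 0.5 and 0.8, differently on each trap; 0.04 rad (3.5 mm at the pad) past it a rubber buffer begins, about 5 N more per mm. Let go too early it snaps shut; caught, it stays at the catch angle by itself.
- lever_pad (a point): Middle of the ribbed upper face of the lever, 85 mm from the hinge axis. The lever is a flat bar 36 mm wide, 5 mm thick, straight out from the hinge to 105 mm; it rises 49 degrees (0.85 rad) when shut, 3 to 20 when caught. The pad swings from x 54, z 121 mm (shut) to about x 83, z 75 mm (caught) in the trap's frame. Rubber tips grip it: pressed straight down they jam; follow its arc round the hinge.
- treadle (a joint): Angle of the steel trigger treadle, rad: 0 = at rest, grows as its wing is pressed down, stop at 0.23; a spring returns it. It carries the sear nose that holds the cocked lever, and lets it go at about 0.13 (13 mm at the wing, about 2 N).
- wing (a point): Centre of the upper face of the treadle's wing, a level steel plate 34 x 34 x 4 mm beside the jaw at x = -50, y = +80 mm in the trap's frame, 43 mm above the counter at rest, 20 mm when fully down. Outside the jaw's sweep, with nothing above it.
- tin: Bystander: food tin, 66 mm across, 85 mm tall, 0.3 kg; origin at the centre of its underside. Leave it alone.
- jar: Bystander: amber glass jar, 52 mm across, 88 mm tall, 0.2 kg; origin at the centre of its underside. Leave it alone.
- carton: Bystander: small cardboard box 75 x 50 x 65 mm, 0.15 kg; origin at the centre of its underside. Leave it alone.

How it is judged:
By the outcome, as a careful person would: the job done as asked, in the order asked, and still so for the second after the job is handed in, with the robot touching nothing.
It also fails if it takes over 72 s, if anything falls off the work surface, if the arm or the gripper's body presses on something with over 40 N, if the wrist force passes 120 N, or if a joint passes its speed limit or range.

## Working session

There is one attempt and no reset: what is moved stays moved. The work goes in short steps, Python scripts to look and compute and a tool call to move; the robot and the scene stay as the last step left them, time stands still between calls to the robot, and variables do not carry over. Pictures are saved under pics/ and viewed, at most 10 in all, crops included, and the job is handed in when it is done.

Besides the shell and the picture viewer there is one more tool, called after "Emit:" as a command line: name --pt "numbers of a row" for each row, then --argument value for the rest. jog_arm: Moves the arm, as the interface text tells. Its arguments: {"type":"object","properties":{"rows":{"type":"array","items":{"type":"array","items":{"type":"number"}}},"grip_force":{"type":"number"}},"required":["rows"]}

```bash
mkdir -p pics; cat > h.py <<'E'
import numpy as np, cv2
from station import manip
def K(c):
    f=192/np.tan(np.radians(c["vertical_fov"])/2); return f
def cloud(name):
    im,d=manip.grab_frame(name); c=manip.calibration(name); f=K(c)
    M=np.array([[f,0,c["cx"]],[0,f,c["cy"]],[0,0,1.]])
    h,w=d.shape; u,v=np.meshgrid(np.arange(w),np.arange(h))
    # radial: drawn = s*(1+k1 r^2)
    p=cv2.undistortPoints(np.stack([u,v],-1).reshape(-1,1,2).astype(np.float64),M,np.array([c["k1"],0,0,0.])).reshape(h,w,2)
    P=np.stack([p[...,0]*d,-p[...,1]*d,-d,np.ones_like(d)],-1)
    W=P@np.linalg.inv(np.array(c["view"])).T
    W=W[...,:3]; W[d==0]=np.nan
    return im,d,W
E
python3 - <<'E'
from h import *
for n in("top","side"):
    im,d,W=cloud(n); cv2.imwrite(f"pics/{n}0.png",im); np.save(f"{n}W.npy",W)
    V=np.array(manip.calibration(n)["view"]); print(n,manip.calibration(n)["k1"],np.linalg.inv(V)[:3,3])
print(manip.get_state())
E
```

```text
top -0.08203023371249357 [0.53567941 0.04403912 0.79548681]
side -0.0540674389591265 [ 0.20685146 -0.45885714  0.76763692]
{'clock': 0.1, 'joints': array([ 1.31509524,  0.46938367, -0.04858659,  1.53355351,  0.02411821,
        1.14099927, -0.08229459]), 'qd': array([-7.69148487e-04, -4.92789619e-04, -1.27476838e-03, -3.84002147e-03,
        3.89894835e-05,  9.95381381e-04, -2.26773217e-05]), 'joint_torque': array([ 2.77437857e-04, -5.09169817e+01, -8.14839033e-02, -2.36827165e+01,
       -6.15562010e-02,  3.45474249e-02,  9.36580273e-05]), 'eef_pos': array([ 0.15165291, -0.65715   ,  0.19379784]), 'tool_rot': array([-3.11968404e+00, -3.55352081e-01,  4.37657598e-04]), 'wrist_force': array([-0.46139752,  0.48399731,  0.53112388]), 'wrist_torque': array([ 0.05900943, -0.00221766, -0.04932174]), 'grasp_force': 0.0, 'finger_gap': 0.9993419459930534}
```

View pics/top0.png

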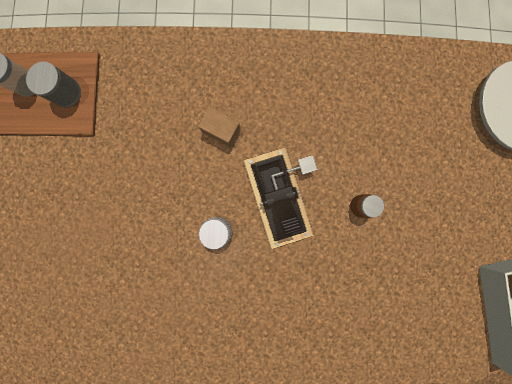

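View pics/side0.png

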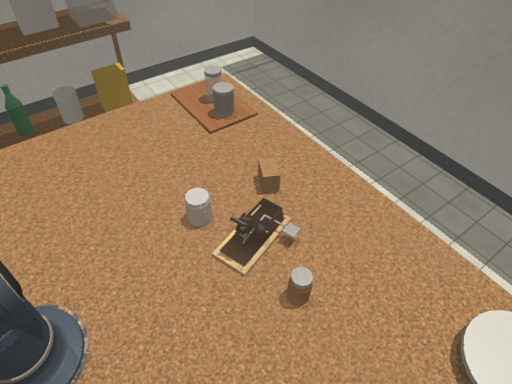

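The top view shows the trap at about (280,198), lever toward the bottom (290,225), wing at (307,165), tin (214,234), jar (370,206) and carton (220,127). The side view shows the same layout.

```bash
python3 - <<'E'
from h import *
W=np.load("topW.npy"); im=cv2.imread("pics/top0.png")
for n,(u,v) in dict(wing=(307,165),tin=(214,234),jar=(373,206),carton=(222,123),lev=(290,225),levlow=(293,234),counter=(330,250)).items(): print(n,np.nanmedian(W[v-2:v+3,u-2:u+3].reshape(-1,3),0).round(4))
hsv=cv2.cvtColor(im,cv2.COLOR_BGR2HSV)
roi=np.zeros(im.shape[:2],bool); roi[140:255,238:322]=1
# board: height 6..18mm or black
z=W[...,2]
light=roi&(hsv[...,2]>150)&(hsv[...,1]>60)&(z>.004)&(z<.022)
black=roi&(hsv[...,2]<60)
m=(light|black).astype(np.uint8); print(light.sum(),black.sum())
r=cv2.minAreaRect(np.argwhere(light)[:,::-1].astype(np.float32)); print(r)
P=W[light]; rw=cv2.minAreaRect(P[:,:2].astype(np.float32)); print("board world",rw,np.median(P[:,2]))
wm=roi&(hsv[...,1]<60)&(hsv[...,2]>130)&(z>.03); 
n,l,s,c=cv2.connectedComponentsWithStats(wm.astype(np.uint8)); i=1+np.argmax(s[1:,4]); print("wing",s[i],W[l==i].mean(0), cv2.minAreaRect(W[l==i][:,:2].astype(np.float32)))
cv2.imwrite("pics/crop.png",cv2.resize(im[135:260,230:330],None,fx=5,fy=4.8,interpolation=cv2.INTER_CUBIC))
E
```

```text
wing [ 0.6206 -0.0699  0.042 ]
tin [0.4697 0.1224 0.0835]
jar [ 0.5356 -0.2014  0.087 ]
carton [0.7023 0.1153 0.0636]
lev [ 0.4947 -0.0275  0.1232]
levlow [ 0.4685 -0.046   0.0164]
counter [ 0.4324 -0.1338 -0.001 ]
1151 1602
((278.4487609863281, 197.55531311035156), (93.001220703125, 44.41457748413086), 72.58203125)
board world ((0.5490244626998901, -0.012002751231193542), (0.2097698599100113, 0.10016091167926788), 19.04001808166504) 0.010730941067615407
wing [287 156  30  18 253] [ 0.62098789 -0.06688848  0.04219305] ((0.6172705888748169, -0.05636376887559891), (0.03313453495502472, 0.06173768267035484), 20.028778076171875)
```

View pics/crop.png

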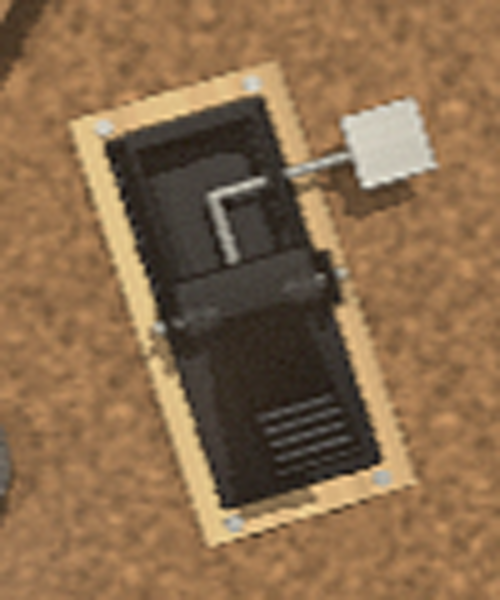

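```bash
python3 - <<'E'
from h import *
W=np.load("topW.npy")
for u,v in[(495,300),(490,280),(508,350),(500,100),(484,268)]: print(u,v,W[v,u].round(3))
w=W[...,2]; m=(w>.1); print("high pts bbox", [ (W[m][:,k].min().round(2),W[m][:,k].max().round(2)) for k in range(3)])
S=np.load("sideW.npy")
for u,v in[(30,330),(10,300),(10,370),(490,350),(60,330)]: print("side",u,v,S[v,u].round(3))
for r in(0,): 
  b=W[255:384,470:512].reshape(-1,3); b=b[b[:,2]>.02]; print(b.min(0),b.max(0))
E
```

```text
495 300 [ 0.33  -0.508  0.043]
490 280 [ 0.374 -0.498  0.036]
508 350 [ 0.224 -0.528  0.069]
500 100 [ 0.786 -0.516  0.044]
484 268 [ 0.398 -0.495  0.017]
high pts bbox [(np.float64(0.48), np.float64(0.83)), (np.float64(-0.05), np.float64(0.59)), (np.float64(0.1), np.float64(0.14))]
side 30 330 [nan nan nan]
side 10 300 [ 0.063 -0.044  0.252]
side 10 370 [-0.008 -0.063  0.104]
side 490 350 [ 0.753 -0.529  0.042]
side 60 330 [0.071 0.014 0.018]
[ 0.16479876 -0.55891354  0.02002358] [ 0.41395829 -0.49038622  0.09308664]
```

Emit:
jog_arm --pt "-1 0 0 1 0 0 0" --pt "-1 0 0 1 0 0 0" --pt "-1 0.3 0.5 1 0 0 0.5" --pt "-1 0.55 1 0 0 0 0.8" --pt "-1 0.55 1 0 0 0 0.8" --pt "-1 0.55 1 0 0 0 0.8" --pt "-1 0.55 1 0 0 0 0.8" --pt "-1 0.55 1 0 0 0 0.8" --grip_force 20

```text
clock: 0.9
eef_pos: [0.2437, -0.4911, 0.2844]
tool_rot: [-2.855, -1.309, 0.0]
wrist_force: [0.1, -0.8, 0.5]
finger_gap: 0.357
grasp_force: 0.0
```

Emit:
jog_arm --pt "-1 0.55 1 0 0 0 0.8" --pt "-1 0.55 1 0 0 0 0.8" --pt "-1 0.55 1 0 0 0 0.8" --pt "-1 0.55 1 0 0 0 0.8" --pt "-1 0.55 1 0 0 0 0.8" --pt "-1 0.55 1 0 0 0 0.8" --pt "-1 0.55 1 0 0 0 0.8" --pt "-1 0.55 1 0 0 0 0.8"

```text
clock: 1.7
eef_pos: [0.3755, -0.2513, 0.2845]
tool_rot: [-2.01, -2.414, 0.0]
wrist_force: [0.7, -0.2, 0.6]
finger_gap: 0.007
grasp_force: 0.0
```

```bash
cat > t.py <<'E'
from h import *
from scipy.spatial.transform import Rotation as R
np.set_printoptions(suppress=True,precision=4)
O=np.array([.548,-.011]); ex=np.array([-.945,-.326]); ey=np.array([.326,-.945])
def st():
    s=manip.get_state(); p=s["eef_pos"]; M=R.from_rotvec(s["tool_rot"]).as_matrix()
    print("t",s["clock"],"p",p,"trap",np.array([(p[:2]-O)@ex,(p[:2]-O)@ey,p[2]]),"yaw",np.degrees(np.arctan2(M[1,1],M[0,1])),"tz",M[:,2],"F",s["wrist_force"],"gap",s["finger_gap"]); print(s["joints"]); return s
E
python3 -c "from t import *;st()"
```

```text
t 1.7 p [ 0.3755 -0.2513  0.2845] trap [0.2413 0.1708 0.2845] yaw 10.449946691669044 tz [-0.0004  0.0001 -1.    ] F [ 0.7288 -0.1637  0.647 ] gap 0.007129342728864249
[ 0.9971  0.0523 -0.5162  1.8836  0.0277  1.213   0.6542]
```

Emit:
jog_arm --pt "-1 0.58 0.95 0 0 0 0.5" --pt "-1 0.58 0.95 0 0 0 0.5" --pt "-1 0.58 0.95 0 0 0 0" --pt "-1 0.58 0.95 0 0 0 0" --pt "-1 0.58 0.95 -0.5 0 0 0" --pt "-1 0.58 0.95 -0.7 0 0 0" --pt "-1 0.58 0.95 -0.8 0 0 0" --pt "-1 0 0 -0.8 0 0 0"

```text
clock: 2.5
eef_pos: [0.4988, -0.0481, 0.2002]
tool_rot: [-1.833, -2.551, -0.006]
wrist_force: [-0.3, -0.4, -0.3]
finger_gap: 0.008
grasp_force: 0.0
```

Emit:
jog_arm --pt "-1 0 0 0 0 0 0" --pt "-1 0 0 0 0 0 0"

```text
clock: 2.7
eef_pos: [0.4968, -0.0537, 0.2008]
tool_rot: [-1.843, -2.543, 0.001]
wrist_force: [0.1, 0.8, 1.3]
finger_gap: 0.001
grasp_force: 0.0
```

```bash
python3 -c "from t import *;st()"
```

```text
t 2.7 p [ 0.4968 -0.0537  0.2008] trap [0.0623 0.0237 0.2008] yaw 18.1566103657964 tz [-0.001   0.0001 -1.    ] F [0.1001 0.785  1.2533] gap 0.000780210795095554
[ 0.6356  0.2494 -0.717   1.9012  0.1869  1.0592  0.1585]
```

Emit:
jog_arm --pt "-1 0.24 0.5 0 0 0 0.1" --pt "-1 0.24 0.5 -0.4 0 0 0" --pt "-1 0 0 -0.6 0 0 0" --pt "-1 0 0 -0.4 0 0 0" --pt "-1 0 0 0 0 0 0" --pt "-1 0 0 0 0 0 0"

```text
clock: 3.3
eef_pos: [0.512, -0.0234, 0.1594]
tool_rot: [1.825, 2.556, 0.001]
wrist_force: [0.1, 0.1, 0.3]
finger_gap: 0.005
grasp_force: 0.0
```

```bash
python3 - <<'E'
from t import *
st()
im,d,W=cloud("side"); cv2.imwrite("pics/s1.png",cv2.resize(im[140:290,160:360],None,fx=4,fy=4,interpolation=cv2.INTER_CUBIC))
E
```

```text
t 3.3 p [ 0.512  -0.0234  0.1594] trap [ 0.038  -0.      0.1594] yaw 18.956534188796066 tz [ 0.001 -0.    -1.   ] F [0.0675 0.0878 0.323 ] gap 0.004819911647303329
[ 0.5523  0.3221 -0.7143  1.9247  0.252   0.9838  0.0535]
```

View pics/s1.png

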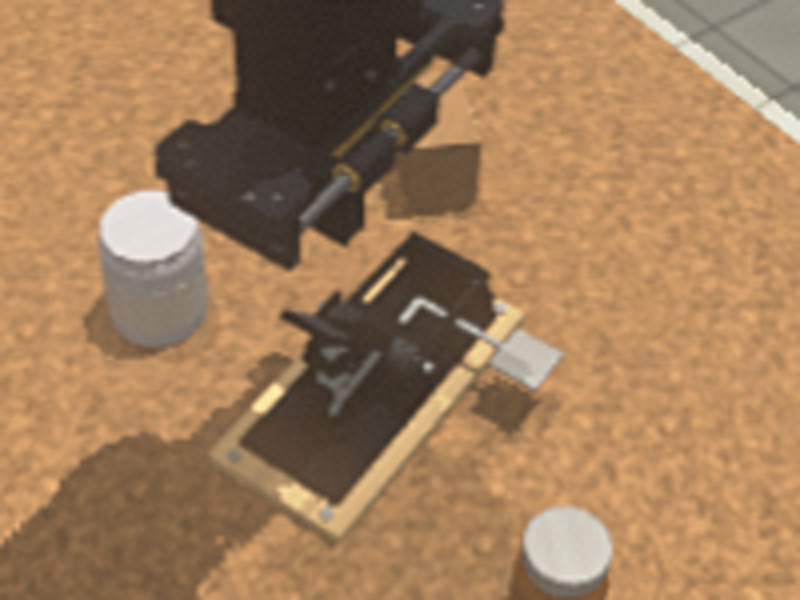

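The tool hangs above the lever; the fingers, at about (350,230) in the crop, are clear of the trap. Tin (150,230) and jar (565,540) are clear too.

Emit:
jog_arm --pt "-1 0 0 -0.5 0 0 0" --pt "-1 0 0 -0.5 0 0 0" --pt "-1 0 0 -0.1 0 0 0" --pt "-1 0 0 -0.05 0 0 0" --pt "-1 0 0 0 0 0 0"

```text
clock: 3.85
eef_pos: [0.5115, -0.0231, 0.124]
tool_rot: [-1.824, -2.557, -0.0]
wrist_force: [-0.6, 0.7, -0.5]
finger_gap: 0.0
grasp_force: 0.0
```

Emit:
jog_arm --pt "-1 0 0 -0.05 0 0 0" --pt "-1 0 0 -0.05 0 0 0" --pt "-1 0 0 0 0 0 0"

```text
clock: 4.15
eef_pos: [0.5115, -0.0233, 0.1213]
tool_rot: [1.824, 2.557, 0.0]
wrist_force: [-0.2, -1.5, 0.6]
finger_gap: 0.006
grasp_force: 0.0
```

Emit:
jog_arm --pt "-1 0 0 -0.05 0 0 0" --pt "-1 0 0 -0.05 0 0 0" --pt "-1 0 0 0 0 0 0"

```text
clock: 4.45
eef_pos: [0.5114, -0.0233, 0.1181]
tool_rot: [-1.824, -2.557, 0.0]
wrist_force: [-0.4, 1.2, -0.5]
finger_gap: 0.008
grasp_force: 0.0
```

Emit:
jog_arm --pt "-1 0 0 -0.05 0 0 0" --pt "-1 0 0 -0.05 0 0 0" --pt "-1 0 0 0 0 0 0"

```text
clock: 4.75
eef_pos: [0.5113, -0.0232, 0.115]
tool_rot: [-1.824, -2.557, 0.0]
wrist_force: [0.4, 0.5, 0.5]
finger_gap: 0.008
grasp_force: 0.0
```

Emit:
jog_arm --pt "-1 0 0 -0.05 0 0 0" --pt "-1 0 0 -0.05 0 0 0" --pt "-1 0 0 0 0 0 0"

```text
clock: 5.05
eef_pos: [0.5114, -0.0233, 0.112]
tool_rot: [-1.824, -2.557, 0.0]
wrist_force: [-0.6, 0.1, 1.2]
finger_gap: 0.007
grasp_force: 0.0
```

Emit:
jog_arm --pt "-1 0 0 0.2 0 0 0" --pt "-1 -0.15 -0.05 0.15 0 0 0" --pt "-1 -0.13 -0.05 0 0 0 0" --pt "-1 0 0 0 0 0 0"

```text
clock: 5.45
eef_pos: [0.5025, -0.0267, 0.123]
tool_rot: [1.825, 2.557, -0.001]
wrist_force: [0.2, -0.6, 0.0]
finger_gap: 0.005
grasp_force: 0.0
```

Emit:
jog_arm --pt "-1 0 0 -0.05 0 0 0" --pt "-1 0 0 0 0 0 0"

```text
clock: 5.65
eef_pos: [0.5029, -0.0263, 0.121]
tool_rot: [-1.824, -2.557, 0.0]
wrist_force: [-0.0, 0.2, 0.1]
finger_gap: 0.008
grasp_force: 0.0
```

Emit:
jog_arm --pt "-1 0 0 -0.05 0 0 0" --pt "-1 0 0 0 0 0 0"

```text
clock: 5.85
eef_pos: [0.503, -0.0262, 0.1195]
tool_rot: [-1.824, -2.557, 0.0]
wrist_force: [0.6, -0.6, 0.3]
finger_gap: 0.006
grasp_force: 0.0
```

Emit:
jog_arm --pt "-1 0 0 -0.05 0 0 0" --pt "-1 0 0 0 0 0 0"

```text
clock: 6.05
eef_pos: [0.503, -0.0262, 0.118]
tool_rot: [-1.824, -2.557, 0.0]
wrist_force: [-0.1, -0.3, 0.5]
finger_gap: 0.004
grasp_force: 0.0
```

Emit:
jog_arm --pt "-1 0 0 -0.05 0 0 0" --pt "-1 0 0 0 0 0 0"

```text
clock: 6.25
eef_pos: [0.503, -0.0262, 0.1166]
tool_rot: [-1.824, -2.557, 0.0]
wrist_force: [0.9, 0.6, -0.5]
finger_gap: 0.008
grasp_force: 0.0
```

Emit:
jog_arm --pt "-1 0 0 -0.05 0 0 0" --pt "-1 0 0 0 0 0 0"

```text
clock: 6.45
eef_pos: [0.503, -0.0263, 0.1151]
tool_rot: [-1.824, -2.557, 0.0]
wrist_force: [-0.5, -0.6, -0.9]
finger_gap: 0.005
grasp_force: 0.0
```

Emit:
jog_arm --pt "-1 0 0 -0.05 0 0 0" --pt "-1 0 0 0 0 0 0"

```text
clock: 6.65
eef_pos: [0.503, -0.0262, 0.1136]
tool_rot: [-1.824, -2.557, 0.0]
wrist_force: [0.1, -0.3, -0.3]
finger_gap: 0.004
grasp_force: 0.0
```

Emit:
jog_arm --pt "-1 0 0 -0.05 0 0 0" --pt "-1 0 0 0 0 0 0"

```text
clock: 6.85
eef_pos: [0.503, -0.0262, 0.1121]
tool_rot: [-1.824, -2.557, 0.0]
wrist_force: [0.2, 0.6, -0.0]
finger_gap: 0.005
grasp_force: 0.0
```

Emit:
jog_arm --pt "-1 0 0 -0.05 0 0 0" --pt "-1 0 0 0 0 0 0"

```text
clock: 7.05
eef_pos: [0.503, -0.0262, 0.1106]
tool_rot: [-1.824, -2.557, 0.0]
wrist_force: [0.4, 1.3, -0.3]
finger_gap: 0.007
grasp_force: 0.0
```

```bash
python3 - <<'E'
from t import *
st()
for n in("side","top"):
    im,d,W=cloud(n); c=manip.calibration(n); f=K(c)
    for q in ([.5031,-.0263,.111],[.548-.945*.054,-.011-.326*.054,.121]):
        p=np.array(c["view"])@np.r_[q,1]; print(n,cv2.projectPoints(np.array([[[p[0],-p[1],-p[2]]]]),np.zeros(3),np.zeros(3),np.array([[f,0,c["cx"]],[0,f,c["cy"]],[0,0,1]]),np.array([c["k1"],0,0,0.]))[0].ravel())
    if n=="side": cv2.imwrite("pics/s2.png",cv2.resize(im[170:270,190:320],None,fx=6,fy=6,interpolation=cv2.INTER_CUBIC))
E
```

```text
t 7.05 p [ 0.503  -0.0262  0.1106] trap [ 0.0475 -0.0003  0.1106] yaw 18.996640695427473 tz [-0.0003  0.0001 -1.    ] F [ 0.3918  1.3242 -0.3327] gap 0.006684720760734502
[ 0.5322  0.3712 -0.6905  1.9934  0.3042  0.8801  0.0102]
side [241.9027 222.3468]
side [240.2251 221.4362]
top [288.8349 220.3221]
top [290.4652 223.7933]
```

View pics/s2.png

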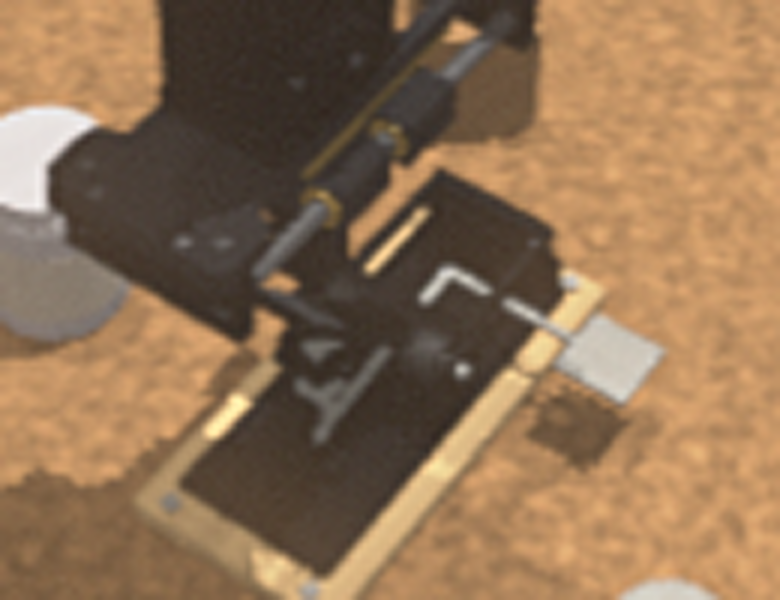

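The finger tip at about (320,315) is right at the lever, just short of contact; the lever's free end shows at (265,295).

Emit:
jog_arm --pt "-1 -0.05 -0.017 0 0 0 0" --pt "-1 -0.05 -0.017 0 0 0 0" --pt "-1 0 0 0 0 0 0"

```text
clock: 7.45
eef_pos: [0.4998, -0.0274, 0.1108]
tool_rot: [-1.825, -2.557, 0.0]
wrist_force: [-0.0, -0.8, 0.0]
finger_gap: 0.007
grasp_force: 0.0
```

Emit:
jog_arm --pt "-1 -0.05 -0.017 0 0 0 0" --pt "-1 -0.05 -0.017 0 0 0 0" --pt "-1 0 0 0 0 0 0"

```text
clock: 7.75
eef_pos: [0.4969, -0.0284, 0.1108]
tool_rot: [-1.825, -2.557, 0.0]
wrist_force: [0.8, 0.4, -0.1]
finger_gap: 0.004
grasp_force: 0.0
```

```bash
python3 - <<'E'
from t import *
st()
im,d,W=cloud("side")
cv2.imwrite("pics/s3.png",cv2.resize(im[190:265,215:290],None,fx=8,fy=8,interpolation=cv2.INTER_CUBIC))
T=np.stack([(W[...,:2]-O)@ex*1000,(W[...,:2]-O)@ey*1000,W[...,2]*1000],-1)
for v in range(198,262,4): print(v,[tuple(T[v,u].round().astype(int).tolist()) if np.isfinite(T[v,u,0]) else None for u in range(225,275,5)])
E
```

```text
t 7.75 p [ 0.4969 -0.0284  0.1108] trap [ 0.054  -0.0002  0.1108] yaw 18.988762193288775 tz [-0.0002 -0.0001 -1.    ] F [ 0.8366  0.4297 -0.1498] gap 0.0037445256575051344
[ 0.5419  0.3615 -0.6932  2.0062  0.299   0.875   0.0176]
198 [(110, 6, 252), (104, 14, 252), (98, 21, 252), (85, 23, 241), (73, 26, 232), (67, 34, 232), (49, 34, 217), (-124, -63, 1), (-133, -53, 0), (-141, -41, 0)]
202 [(118, 13, 252), (111, 20, 251), (100, 23, 244), (88, 25, 233), (82, 33, 233), (69, 36, 223), (-104, -67, -1), (-68, -27, 58), (-75, -17, 59), (-83, -6, 59)]
206 [(125, 18, 252), (117, 24, 248), (88, 13, 214), (92, 28, 228), (85, 35, 226), (-84, -69, -1), (-50, -30, 57), (-83, -36, 23), (-84, -21, 32), (-77, -2, 51)]
210 [(132, 24, 251), (128, 32, 252), (104, 25, 225), (65, 8, 176), (85, 36, 215), (-71, -60, 1), (-71, -44, 12), (-73, -29, 20), (-83, -20, 18), (-84, -5, 27)]
214 [(139, 29, 250), (131, 35, 246), (111, 31, 224), (65, 8, 163), (47, 8, 146), (-23, -27, 53), (-55, -33, 19), (-64, -23, 17), (-71, -12, 18), (-78, 0, 20)]
218 [(145, 34, 248), (125, 30, 225), (52, -16, 120), (63, 6, 147), (3
[... 832 characters left out ...]
9, -44, 12), (55, -31, 18), None, (57, 1, 47), (33, -2, 18), (26, 9, 19), (18, 18, 16), (12, 29, 19), (1, 37, 13), (-7, 47, 12)]
246 [(71, -35, 16), (64, -24, 17), (70, -4, 42), (65, 7, 44), (46, 8, 24), (36, 16, 19), (29, 26, 20), (21, 36, 19), (10, 43, 12), (-4, 49, 1)]
250 [(82, -26, 19), (73, -17, 17), (71, -4, 25), (63, 6, 25), (53, 13, 20), (46, 23, 19), (38, 32, 18), (28, 40, 13), (17, 48, 7), (6, 56, 0)]
254 [(89, -21, 16), (84, -9, 20), (76, 0, 17), (68, 9, 17), (63, 20, 20), (54, 29, 17), (44, 37, 12), (35, 45, 8), (21, 51, -3), (15, 62, -1)]
258 [(96, -15, 12), (90, -4, 15), (85, 7, 19), (78, 17, 19), (71, 26, 19), (64, 36, 18), (54, 44, 13), (41, 50, 2), (33, 59, 1), (25, 69, 0)]
```

View pics/s3.png

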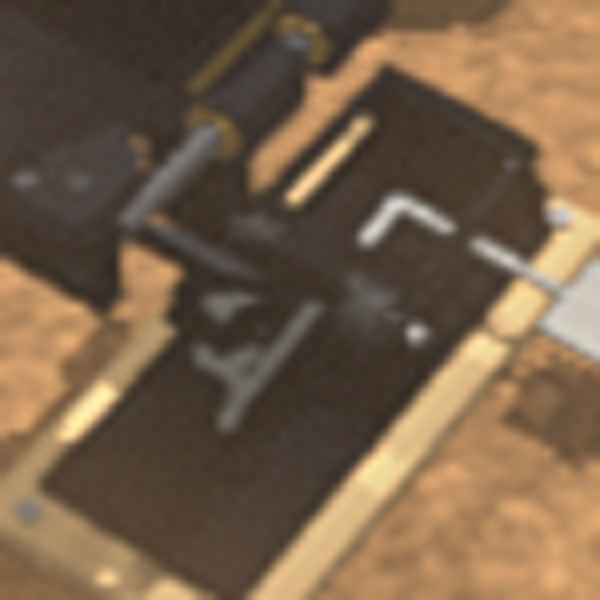

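```bash
python3 - <<'E'
from t import *
for n,us,vs in(("side",range(236,250,2),range(206,234)),):
    im,d,W=cloud(n)
    T=np.stack([(W[...,:2]-O)@ex*1000,(W[...,:2]-O)@ey*1000,W[...,2]*1000],-1)
    for v in vs: print(v,[tuple(T[v,u].round().astype(int).tolist()) if np.isfinite(T[v,u,0]) else None for u in us])
E
```

```text
206 [(87, 14, 214), (92, 23, 224), (90, 27, 226), (89, 31, 227), (87, 35, 228), (82, 35, 223), (75, 35, 217)]
207 [(82, 11, 204), (96, 27, 228), (93, 29, 226), (89, 31, 224), (87, 35, 225), (82, 36, 221), (76, 36, 215)]
208 [(99, 24, 225), (98, 28, 227), (93, 29, 224), (88, 30, 220), (88, 35, 223), (82, 36, 218), (-74, -69, 0)]
209 [(101, 26, 226), (100, 29, 227), (95, 31, 223), (88, 30, 217), (87, 35, 219), (81, 35, 214), (-70, -66, 1)]
210 [(103, 27, 225), (99, 29, 223), (66, 8, 177), (59, 8, 171), (87, 35, 216), (-66, -70, -2), (-69, -66, -1)]
211 [(105, 29, 226), (101, 30, 223), (66, 9, 175), (56, 7, 164), (50, 8, 159), (-62, -67, 0), (-67, -64, -2)]
212 [(107, 30, 225), (65, 2, 166), (66, 9, 172), (57, 7, 162), (50, 8, 155), (-58, -64, 2), (-63, -61, -1)]
213 [(108, 31, 224), (64, 2, 161), (65, 8, 167), (61, 11, 165), (49, 7, 150), (-58, -64, -2), (-20, -31, 57)]
214 [(65, -3, 155), (63, 1, 157), (65, 8, 164), (61, 10, 161), (50, 7, 148), (-13, -32, 59), (-16, -28, 60)]
215 [(63, -5, 149), (63, 1, 152), (64, 7, 158), (60, 10, 156), (50, 8, 146), (-9, -30, 61), (-13, -26, 60)]
21
[... 1170 characters left out ...]
 [(55, -11, 93), (48, -11, 86), (42, -10, 81), (39, -6, 80), (35, -4, 78), (33, 1, 79), (36, 9, 90)]
228 [(56, -11, 90), (52, -8, 89), (42, -10, 76), (41, -5, 79), (39, -1, 81), (43, 8, 92), (36, 9, 86)]
229 [(56, -11, 87), (55, -6, 90), (51, -3, 88), (41, -5, 76), (49, 7, 94), (44, 9, 90), (37, 10, 83)]
230 [(58, -10, 86), (57, -4, 90), (55, 0, 91), (40, -6, 70), (52, 9, 94), (43, 9, 85), (36, 9, 77)]
231 [(15, -43, 10), (57, -4, 86), None, (54, 5, 90), (51, 8, 89), (44, 9, 83), (2, -15, 19)]
232 [(21, -38, 18), (18, -35, 16), (59, 3, 89), (56, 6, 89), (52, 9, 87), (44, 9, 79), (4, -14, 18)]
233 [(25, -35, 20), (23, -31, 21), (58, 2, 84), (58, 8, 88), (52, 9, 83), (37, 4, 63), (6, -12, 18)]
```

The fingers are still about 25–30 mm above the lever at the tip, even though the reported TCP height is below that. The depth image puts the fingertips' underside at z≈141 mm against a reported 111, spanning trap x≈50–65. From here I'll use contact force and the camera for height. I'll step inward 9 mm so the outer edge meets the pad, then come down slowly.

Emit:
jog_arm --pt "-1 0.14 0.05 0 0 0 0" --pt "-1 0.14 0.05 0 0 0 0" --pt "-1 0 0 -0.1 0 0 0" --pt "-1 0 0 -0.1 0 0 0" --pt "-1 0 0 -0.1 0 0 0" --pt "-1 0 0 0 0 0 0"

```text
clock: 8.45
eef_pos: [0.5049, -0.0253, 0.1011]
tool_rot: [-1.824, -2.557, 0.001]
wrist_force: [0.2, -0.2, 0.4]
finger_gap: 0.008
grasp_force: 0.0
```

Emit:
jog_arm --pt "-1 0 0 -0.05 0 0 0" --pt "-1 0 0 -0.05 0 0 0" --pt "-1 0 0 0 0 0 0"

```text
clock: 8.75
eef_pos: [0.5054, -0.0253, 0.0986]
tool_rot: [-1.824, -2.557, 0.0]
wrist_force: [-0.1, -0.4, -0.0]
finger_gap: 0.005
grasp_force: 0.0
```

Emit:
jog_arm --pt "-1 0 0 -0.05 0 0 0" --pt "-1 0 0 -0.05 0 0 0" --pt "-1 0 0 0 0 0 0"

```text
clock: 9.05
eef_pos: [0.5054, -0.0253, 0.0956]
tool_rot: [-1.824, -2.557, 0.0]
wrist_force: [-0.2, -0.2, 0.0]
finger_gap: 0.01
grasp_force: 0.0
```

Emit:
jog_arm --pt "-1 0 0 -0.05 0 0 0" --pt "-1 0 0 -0.05 0 0 0" --pt "-1 0 0 0 0 0 0"

```text
clock: 9.35
eef_pos: [0.5055, -0.0253, 0.0926]
tool_rot: [-1.824, -2.557, -0.0]
wrist_force: [0.0, 0.0, -0.5]
finger_gap: 0.002
grasp_force: 0.0
```

Emit:
jog_arm --pt "-1 0 0 -0.05 0 0 0" --pt "-1 0 0 0 0 0 0"

```text
clock: 9.55
eef_pos: [0.5062, -0.0251, 0.0916]
tool_rot: [1.824, 2.557, 0.002]
wrist_force: [0.6, -1.0, 0.5]
finger_gap: 0.003
grasp_force: 0.7
```

Emit:
jog_arm --pt "-1 0 0 -0.05 0 0 0" --pt "-1 0 0 0 0 0 0"

```text
clock: 9.75
eef_pos: [0.5063, -0.0251, 0.0902]
tool_rot: [1.824, 2.557, 0.002]
wrist_force: [0.3, 0.1, 2.9]
finger_gap: 0.007
grasp_force: 1.7
```

Emit:
jog_arm --pt "-1 0 0 -0.05 0 0 0" --pt "-1 0 0 0 0 0 0"

```text
clock: 9.95
eef_pos: [0.5061, -0.0252, 0.0885]
tool_rot: [1.824, 2.557, 0.001]
wrist_force: [1.6, 0.7, 4.2]
finger_gap: 0.006
grasp_force: 2.0
```

Emit:
jog_arm --pt "-1 0 0 -0.05 0 0 0" --pt "-1 0 0 0 0 0 0"

```text
clock: 10.15
eef_pos: [0.5061, -0.0252, 0.087]
tool_rot: [1.824, 2.557, 0.001]
wrist_force: [0.9, 1.0, 4.5]
finger_gap: 0.008
grasp_force: 2.2
```

Contact at a reported z≈91.5 mm with ~4 N, as expected. Now I follow the arc round the hinge.

Emit:
jog_arm --pt "-1 -0.08 -0.027 -0.03 0 0 0" --pt "-1 -0.08 -0.027 -0.04 0 0 0" --pt "-1 -0.08 -0.027 -0.05 0 0 0" --pt "-1 -0.08 -0.027 -0.06 0 0 0" --pt "-1 -0.06 -0.02 -0.07 0 0 0" --pt "-1 0 0 0 0 0 0"

```text
clock: 10.75
eef_pos: [0.4975, -0.028, 0.0801]
tool_rot: [1.821, 2.554, 0.01]
wrist_force: [6.7, 2.4, 0.8]
finger_gap: 0.007
grasp_force: 2.8
```

Emit:
jog_arm --pt "-1 -0.06 -0.02 -0.07 0 0 0" --pt "-1 -0.05 -0.018 -0.08 0 0 0" --pt "-1 -0.05 -0.018 -0.08 0 0 0" --pt "-1 0 0 0 0 0 0"

```text
clock: 11.15
eef_pos: [0.4927, -0.0297, 0.0734]
tool_rot: [1.821, 2.554, 0.009]
wrist_force: [6.5, 1.6, 3.0]
finger_gap: 0.007
grasp_force: 3.0
```

```bash
python3 -c "from t import *;st()"
```

```text
t 11.15 p [ 0.4927 -0.0297  0.0734] trap [ 0.0584 -0.0003  0.0734] yaw 19.03131678322042 tz [ 0.0074  0.002  -1.    ] F [6.5436 1.5773 3.0351] gap 0.007174912254974912
[ 0.5193  0.4052 -0.6665  2.0537  0.3498  0.7862 -0.0249]
```

Emit:
jog_arm --pt "-1 -0.02 -0.007 -0.08 0 0 0" --pt "-1 -0.02 -0.007 -0.08 0 0 0" --pt "-1 -0.02 -0.007 -0.08 0 0 0" --pt "-1 0 0 0 0 0 0"

```text
clock: 11.55
eef_pos: [0.4882, -0.0312, 0.0655]
tool_rot: [1.824, 2.557, 0.002]
wrist_force: [1.6, 0.4, 5.6]
finger_gap: 0.004
grasp_force: 2.8
```

Emit:
jog_arm --pt "-1 -0.03 -0.01 -0.07 0 0 0" --pt "-1 -0.03 -0.01 -0.07 0 0 0" --pt "-1 0 0 0 0 0 0"

```text
clock: 11.85
eef_pos: [0.4861, -0.0319, 0.0612]
tool_rot: [1.824, 2.557, 0.001]
wrist_force: [2.7, 0.6, 4.3]
finger_gap: 0.006
grasp_force: 2.5
```

Emit:
jog_arm --pt "-1 -0.02 -0.007 -0.05 0 0 0" --pt "-1 -0.02 -0.007 -0.05 0 0 0" --pt "-1 0 0 0 0 0 0"

```text
clock: 12.15
eef_pos: [0.4848, -0.0324, 0.058]
tool_rot: [1.824, 2.557, 0.001]
wrist_force: [2.4, 0.7, 3.9]
finger_gap: 0.003
grasp_force: 2.1
```

Emit:
jog_arm --pt "-1 -0.02 -0.007 -0.05 0 0 0" --pt "-1 0 0 0 0 0 0"

```text
clock: 12.35
eef_pos: [0.4843, -0.0326, 0.0566]
tool_rot: [1.824, 2.557, 0.001]
wrist_force: [2.5, 0.9, 7.2]
finger_gap: 0.002
grasp_force: 3.4
```

Emit:
jog_arm --pt "-1 -0.015 -0.005 -0.05 0 0 0" --pt "-1 0 0 0 0 0 0"

```text
clock: 12.55
eef_pos: [0.4838, -0.0327, 0.0552]
tool_rot: [1.824, 2.557, 0.001]
wrist_force: [2.3, 1.1, 6.0]
finger_gap: 0.007
grasp_force: 3.4
```

Emit:
jog_arm --pt "-1 -0.015 -0.005 -0.05 0 0 0" --pt "-1 0 0 0 0 0 0"

```text
clock: 12.75
eef_pos: [0.4834, -0.0329, 0.0537]
tool_rot: [1.824, 2.557, 0.001]
wrist_force: [1.0, 0.9, 6.9]
finger_gap: 0.007
grasp_force: 3.6
```

Emit:
jog_arm --pt "-1 -0.015 -0.005 -0.05 0 0 0" --pt "-1 0 0 0 0 0 0"

```text
clock: 12.95
eef_pos: [0.4832, -0.033, 0.0527]
tool_rot: [1.824, 2.557, 0.0]
wrist_force: [0.2, 0.9, 12.3]
finger_gap: 0.006
grasp_force: 5.8
```

Emit:
jog_arm --pt "-1 -0.015 -0.005 -0.05 0 0 0" --pt "-1 0 0 0 0 0 0"

```text
clock: 13.15
eef_pos: [0.4829, -0.0331, 0.0518]
tool_rot: [1.824, 2.556, 0.0]
wrist_force: [-0.8, 0.5, 16.8]
finger_gap: 0.005
grasp_force: 8.0
```

```bash
cat > look.py <<'E'
from t import *
s=st()
for n in("top","side"):
    im,d,W=cloud(n)
    T=np.stack([(W[...,:2]-O)@ex*1000,(W[...,:2]-O)@ey*1000,W[...,2]*1000],-1)
    x,y,z=T[...,0],T[...,1],T[...,2]
    w=(abs(x+50)<12)&(abs(y-80)<12)&(z>10); print(n,"wing z",np.median(z[w]),w.sum())
    j=(abs(y)<28)&(x<-20)&(x>-95)&(z>25); print(" jaw",j.sum(),np.percentile(z[j],[50,90,98]) if j.sum() else "")
    L=(abs(y)<17)&(abs(y)>10)&(x>25)&(x<100)&(z>60)&(z<150)
    if L.sum()>5:
        A=np.polyfit(x[L],z[L],1); print(" lever",L.sum(),A,np.degrees(np.arctan(A[0])),[ (int(a),int(b)) for a,b in zip(x[L][::6],z[L][::6])])
E
python3 look.py
```

```text
t 13.15 p [ 0.4829 -0.0331  0.0518] trap [ 0.0687 -0.0003  0.0518] yaw 18.99456979294883 tz [ 0.0013 -0.0008 -1.    ] F [-0.7757  0.4858 16.8403] gap 0.004547451119352291
[ 0.5078  0.4271 -0.6472  2.0871  0.3802  0.7417 -0.0496]
top wing z 42.42617607763749 122
 jaw 443 [ 98.1798 191.3196 192.3246]
 lever 28 [ 0.3126 56.0233] 17.361752604164455 [(25, 63), (29, 66), (32, 66), (36, 66), (39, 68)]
side wing z 43.44808427872404 73
 jaw 228 [ 71.5419 192.1286 193.6212]
 lever 73 [ 0.3185 56.2662] 17.66559756482842 [(79, 107), (28, 66), (31, 65), (46, 71), (48, 70), (61, 75), (63, 74), (63, 73), (79, 82), (80, 79), (83, 80), (94, 84), (98, 82)]
```

The lever stands at about 17° (q≈0.55), the wing is at rest, and the last rise was about 5 N/mm, which matches the buffer. I'll back off slowly to see whether the catch holds.

Emit:
jog_arm --pt "-1 0.01 0.003 0.04 0 0 0" --pt "-1 0.01 0.003 0.04 0 0 0" --pt "-1 0 0 0 0 0 0"

```text
clock: 13.55
eef_pos: [0.4834, -0.0329, 0.0536]
tool_rot: [1.824, 2.557, 0.001]
wrist_force: [1.9, 0.3, 9.0]
finger_gap: 0.005
grasp_force: 4.1
```

Emit:
jog_arm --pt "-1 0.01 0.003 0.04 0 0 0" --pt "-1 0 0 0 0 0 0"

```text
clock: 13.75
eef_pos: [0.4837, -0.0328, 0.0546]
tool_rot: [1.824, 2.557, 0.001]
wrist_force: [2.1, 1.0, 5.7]
finger_gap: 0.003
grasp_force: 3.5
```

Emit:
jog_arm --pt "-1 0.01 0.003 0.04 0 0 0" --pt "-1 0 0 0 0 0 0"

```text
clock: 13.95
eef_pos: [0.4841, -0.0327, 0.0558]
tool_rot: [1.824, 2.557, 0.002]
wrist_force: [2.1, 1.4, 6.4]
finger_gap: 0.002
grasp_force: 3.4
```

Emit:
jog_arm --pt "-1 0.01 0.003 0.04 0 0 0" --pt "-1 0 0 0 0 0 0"

```text
clock: 14.15
eef_pos: [0.4845, -0.0326, 0.057]
tool_rot: [1.824, 2.557, 0.002]
wrist_force: [2.5, 0.5, 6.1]
finger_gap: 0.006
grasp_force: 3.3
```

Emit:
jog_arm --pt "-1 0.01 0.003 0.03 0 0 0" --pt "-1 0 0 0 0 0 0"

```text
clock: 14.35
eef_pos: [0.4845, -0.0325, 0.0574]
tool_rot: [1.824, 2.557, 0.002]
wrist_force: [3.5, 0.8, 3.2]
finger_gap: 0.005
grasp_force: 2.1
```

Emit:
jog_arm --pt "-1 0.01 0.003 0.03 0 0 0" --pt "-1 0 0 0 0 0 0"

```text
clock: 14.55
eef_pos: [0.4836, -0.0327, 0.058]
tool_rot: [-1.824, -2.557, 0.001]
wrist_force: [2.5, 1.0, 2.4]
finger_gap: 0.008
grasp_force: 1.3
```

Emit:
jog_arm --pt "-1 0.01 0.003 0.03 0 0 0" --pt "-1 0 0 0 0 0 0"

```text
clock: 14.75
eef_pos: [0.4829, -0.0329, 0.0585]
tool_rot: [-1.823, -2.555, 0.004]
wrist_force: [-0.9, -0.1, 0.9]
finger_gap: 0.006
grasp_force: 0.3
```

Emit:
jog_arm --pt "-1 0.01 0.003 0.05 0 0 0" --pt "-1 0 0 0 0 0 0"

```text
clock: 14.95
eef_pos: [0.4841, -0.0326, 0.0605]
tool_rot: [-1.824, -2.557, 0.001]
wrist_force: [-0.0, -0.6, -0.3]
finger_gap: 0.006
grasp_force: 0.0
```

```bash
python3 look.py
```

```text
t 14.95 p [ 0.4841 -0.0326  0.0605] trap [ 0.0674 -0.0004  0.0605] yaw 18.98711473942163 tz [-0.0012 -0.0002 -1.    ] F [-0.0249 -0.5645 -0.2634] gap 0.0060636120948158
[ 0.5149  0.4168 -0.6559  2.0759  0.3653  0.7635 -0.0368]
top wing z 42.41162461014936 122
 jaw 442 [ 94.1252 199.8966 201.053 ]
 lever 24 [ 0.3104 58.2759] 17.245348358398676 [(25, 66), (29, 67), (32, 70), (36, 68)]
side wing z 43.55091756065899 77
 jaw 240 [ 74.5098 200.8183 202.1852]
 lever 74 [ 0.4131 55.5097] 22.446384062054854 [(78, 116), (27, 67), (41, 73), (41, 72), (47, 74), (49, 74), (66, 81), (71, 84), (73, 83), (79, 87), (79, 84), (83, 85), (97, 92)]
```

The catch holds: force is zero and the lever stays at about 20°. Hand up and away.

Emit:
jog_arm --pt "-1 0.1 0 0.5 0 0 0" --pt "-1 0.1 0 0.9 0 0 0" --pt "-1 0 0 0.9 0 0 0" --pt "-1 0 0 0.9 0 0 0" --pt "-1 0.8 -0.2 0.2 0 0 0" --pt "-1 0.8 -0.3 0 0 0 0" --pt "-1 0.8 -0.3 0 0 0 0" --pt "-1 0.8 -0.3 0 0 0 0"

```text
clock: 15.85
eef_pos: [0.5874, -0.066, 0.1626]
tool_rot: [-1.825, -2.557, 0.001]
wrist_force: [0.9, -0.7, -0.5]
finger_gap: 0.006
grasp_force: 0.0
```

Emit:
jog_arm --pt "-1 0.8 -0.2 0 0 0 0" --pt "-1 0.4 -0.1 0 0 0 0" --pt "-1 0 0 0 0 0 0" --pt "-1 0 0 0 0 0 0" --pt "-1 0 0 0 0 0 0"

```text
clock: 16.35
eef_pos: [0.6217, -0.0739, 0.1627]
tool_rot: [-1.823, -2.558, 0.001]
wrist_force: [-0.5, -0.7, -0.7]
finger_gap: 0.002
grasp_force: 0.0
```

```bash
python3 look.py; python3 - <<'E'
from t import *
im,d,W=cloud("side"); cv2.imwrite("pics/s4.png",cv2.resize(im[140:290,160:360],None,fx=4,fy=4,interpolation=cv2.INTER_CUBIC))
E
```

```text
t 16.35 p [ 0.6217 -0.0739  0.1627] trap [-0.0491  0.0834  0.1627] yaw 19.050891103600936 tz [-0.0008 -0.0002 -1.    ] F [-0.5356 -0.7225 -0.6513] gap 0.0016556182698833064
[ 0.5202  0.4999 -0.6573  1.6634  0.3359  1.0948  0.0984]
top wing z 542.5434074675884 972
 jaw 331 [86.9642 95.8768 97.4239]
 lever 256 [ 0.3748 56.2856] 20.54377982495151 [(25, 64), (29, 68), (32, 68), (34, 67), (35, 69), (36, 69), (32, 66), (33, 68), (42, 75), (44, 73), (45, 74), (41, 71), (42, 73), (44, 73), (53, 77), (54, 76), (56, 76), (51, 75), (52, 75), (62, 78), (63, 81), (65, 80), (59, 79), (61, 77), (63, 79), (72, 81), (73, 83), (75, 88), (77, 84), (72, 81), (73, 86), (75, 82), (84, 87), (85, 86), (80, 88), (81, 84), (90, 90), (91, 93), (93, 92), (88, 88), (89, 89), (93, 91), (96, 89)]
side wing z 44.05629713173359 100
 jaw 251 [75.2103 96.7211 98.4394]
 lever 134 [ 0.3635 57.8664] 19.974906464857007 [(28, 69), (36, 72), (46, 73), (49, 75), (55, 79), (66, 83), (31, 68), (63, 80), (78, 87), (47, 76), (80, 87), (47, 75), (81, 87), (92, 93), (58, 79), (70, 85), (97, 92), (64, 78), (73, 82), (78, 86), (81, 87), (98, 94), (97, 92)]
```

View pics/s4.png

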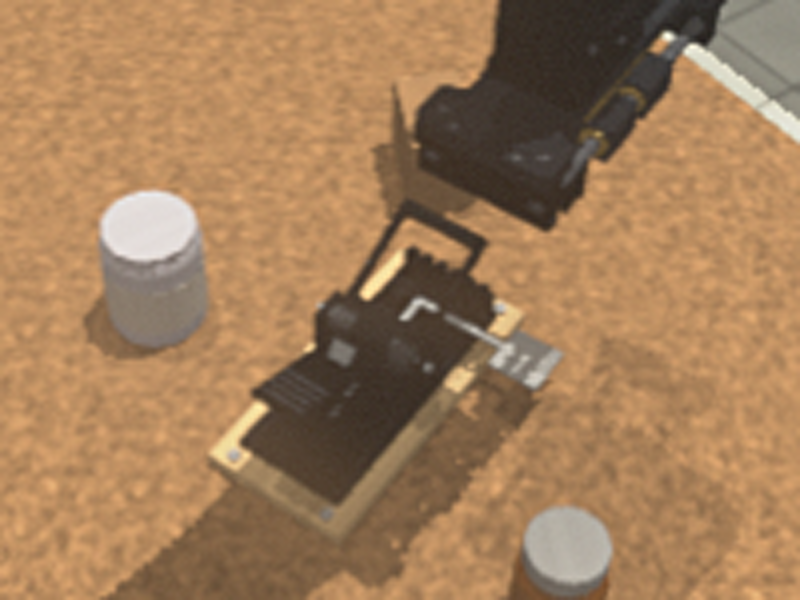

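The trap is set: the jaw's frame stands open at (430,230), the lever is down at (290,390), the goods haven't moved, and the gripper is over the wing (525,360). It has stood by itself for over a second. Now the wing.

Emit:
jog_arm --pt "-1 0 0 -0.6 0 0 0" --pt "-1 0 0 -0.8 0 0 0" --pt "-1 0 0 -0.8 0 0 0" --pt "-1 0 0 -0.8 0 0 0" --pt "-1 0 0 -0.6 0 0 0" --pt "-1 0 0 -0.4 0 0 0" --pt "-1 0 0 -0.2 0 0 0" --pt "-1 0 0 0 0 0 0"

```text
clock: 17.3
eef_pos: [0.6225, -0.0744, 0.0364]
tool_rot: [-1.824, -2.557, 0.0]
wrist_force: [-0.6, -0.6, 0.7]
finger_gap: 0.008
grasp_force: 0.0
```

Emit:
jog_arm --pt "-1 0 0 -0.1 0 0 0" --pt "-1 0 0 -0.1 0 0 0" --pt "-1 0 0 0 0 0 0"

```text
clock: 17.6
eef_pos: [0.6229, -0.0745, 0.0308]
tool_rot: [1.824, 2.557, 0.0]
wrist_force: [0.2, -0.4, -0.6]
finger_gap: 0.008
grasp_force: 0.0
```

```bash
python3 look.py | cut -c1-160; python3 - <<'E'
from t import *
im,d,W=cloud("side"); T=np.stack([(W[...,:2]-O)@ex*1000,(W[...,:2]-O)@ey*1000,W[...,2]*1000],-1)
x,y,z=T[...,0],T[...,1],T[...,2]
m=(abs(x+50)<14)&(y>70)&(y<100)&(z>46)&(z<110); print(m.sum(),np.sort(z[m])[:15].round())
E
```

```text
t 17.6 p [ 0.6229 -0.0745  0.0308] trap [-0.0501  0.0844  0.0308] yaw 18.995986169025308 tz [ 0.0003 -0.0001 -1.    ] F [ 0.2049 -0.4255 -0.5783] gap 0.00780886
[ 0.4654  0.6437 -0.5842  1.7686  0.4499  0.8655  0.0071]
top wing z 424.0530549986767 428
 jaw 333 [86.8806 95.7744 96.9978]
 lever 253 [ 0.3693 56.5641] 20.267346811565993 [(25, 65), (29, 64), (32, 68), (34, 69), (35, 69), (37, 70), (32, 71), (33, 70), (35, 70), (37, 71), (46, 74), (
side wing z 43.30616528554909 16
 jaw 122 [92.6989 97.3387 98.4469]
 lever 132 [ 0.3636 57.8752] 19.981658750482893 [(25, 66), (45, 75), (48, 75), (51, 76), (56, 77), (67, 83), (33, 69), (67, 83), (75, 84), (42, 72), (78, 87), (
14 [ 46.  60.  61.  61.  64.  65.  65.  66.  67.  67.  72. 101. 102. 103.]
```

Emit:
jog_arm --pt "-1 0 0 -0.1 0 0 0" --pt "-1 0 0 -0.1 0 0 0" --pt "-1 0 0 -0.1 0 0 0" --pt "-1 0 0 -0.1 0 0 0" --pt "-1 0 0 -0.1 0 0 0" --pt "-1 0 0 0 0 0 0"

```text
clock: 18.35
eef_pos: [0.6229, -0.0744, 0.0154]
tool_rot: [-1.824, -2.557, -0.0]
wrist_force: [-0.7, -0.1, -0.7]
finger_gap: 0.005
grasp_force: 0.0
```

Emit:
jog_arm --pt "-1 0 0 -0.1 0 0 0" --pt "-1 0 0 -0.1 0 0 0" --pt "-1 0 0 0 0 0 0"

```text
clock: 18.65
eef_pos: [0.6235, -0.0742, 0.0097]
tool_rot: [1.824, 2.557, 0.002]
wrist_force: [1.8, 0.7, 0.8]
finger_gap: 0.006
grasp_force: 0.7
```

Emit:
jog_arm --pt "-1 0 0 -0.05 0 0 0" --pt "-1 0 0 -0.05 0 0 0" --pt "-1 0 0 -0.05 0 0 0" --pt "-1 0 0 0 0 0 0"

```text
clock: 19.05
eef_pos: [0.6236, -0.0742, 0.0053]
tool_rot: [1.824, 2.557, 0.002]
wrist_force: [3.5, 1.1, 2.9]
finger_gap: 0.001
grasp_force: 1.5
```

```bash
python3 look.py | cut -c1-160
```

```text
t 19.05 p [ 0.6236 -0.0742  0.0053] trap [-0.0508  0.0844  0.0053] yaw 19.00350660574615 tz [ 0.0016  0.0005 -1.    ] F [3.5087 1.1083 2.9309] gap 0.00085633422
[ 0.4515  0.6756 -0.5655  1.7812  0.4744  0.8222 -0.0122]
top wing z 400.75195551399185 379
 jaw 336 [86.5097 95.8362 97.2891]
 lever 250 [ 0.3704 56.3479] 20.326079666282606 [(25, 64), (29, 67), (32, 68), (34, 66), (35, 68), (36, 70), (31, 71), (33, 68), (43, 72), (45, 72), (46, 75), (
side wing z 33.09142539477106 3
 jaw 172 [87.3749 96.7891 98.2056]
 lever 139 [ 0.3688 57.3254] 20.242001963186173 [(25, 66), (34, 68), (39, 73), (41, 72), (25, 67), (30, 69), (61, 80), (71, 84), (40, 73), (71, 83), (38, 70), (
```

Emit:
jog_arm --pt "-1 0.03 0.01 -0.05 0 0 0" --pt "-1 0.03 0.01 -0.05 0 0 0" --pt "-1 0 0 0 0 0 0"

```text
clock: 19.45
eef_pos: [0.623, -0.0743, 0.0011]
tool_rot: [-1.823, -2.555, 0.004]
wrist_force: [-1.5, 0.0, 2.1]
finger_gap: 0.005
grasp_force: 0.9
```

Emit:
jog_arm --pt "-1 0.01 0 -0.05 0 0 0" --pt "-1 0 0 0 0 0 0"

```text
clock: 19.65
eef_pos: [0.624, -0.0741, 0.0001]
tool_rot: [-1.824, -2.556, 0.002]
wrist_force: [-0.9, -0.1, 1.8]
finger_gap: 0.006
grasp_force: 0.9
```

```bash
python3 look.py | cut -c1-120
```

```text
t 19.65 p [ 0.624  -0.0741  0.0001] trap [-0.0512  0.0844  0.0001] yaw 18.98907985222078 tz [-0.002  -0.0003 -1.    ] F 
[ 0.447   0.684  -0.5611  1.7797  0.4786  0.8193 -0.0159]
top wing z 397.48537435063463 374
 jaw 245 [54.789  56.9072 57.8658]
 lever 174 [ 1.1083 59.4682] 47.94068316571515 [(25, 85), (29, 91), (32, 94), (27, 88), (28, 90), (37, 102), (38, 105), 
side wing z 30.18752083504339 5
 jaw 139 [53.5199 57.5521 58.8058]
 lever 82 [ 1.1047 51.1552] 47.84706527104705 [(67, 135), (69, 132), (45, 111), (36, 100), (66, 135), (51, 96), (64, 130
```

Tripped: the jaw is shut and the lever is back at 48°. Lifting off and moving clear.

Emit:
jog_arm --pt "-1 0 0 0.2 0 0 0" --pt "-1 0 0 0.4 0 0 0" --pt "-1 0 0 0.8 0 0 0" --pt "-1 0 0 0.8 0 0 0" --pt "-1 0 0 0.8 0 0 0" --pt "-1 0 0 0.8 0 0 0" --pt "-1 0 0 0.8 0 0 0" --pt "-1 0 0 0.5 0 0 0"

```text
clock: 20.55
eef_pos: [0.6261, -0.0735, 0.1566]
tool_rot: [1.822, 2.555, 0.003]
wrist_force: [-0.1, -0.0, -0.3]
finger_gap: 0.006
grasp_force: 0.0
```

Emit:
jog_arm --pt "-1 0 0 0 0 0 0" --pt "-1 0 0 0 0 0 0" --pt "-1 0 0 0 0 0 0" --pt "-1 0 0 0 0 0 0"

```text
clock: 20.95
eef_pos: [0.6241, -0.0739, 0.1523]
tool_rot: [-1.823, -2.556, 0.002]
wrist_force: [0.5, 0.2, -0.8]
finger_gap: 0.006
grasp_force: 0.0
```

```bash
python3 look.py | cut -c1-120; python3 - <<'E'
from t import *
im,d,W=cloud("side"); cv2.imwrite("pics/s5.png",cv2.resize(im[140:320,160:360],None,fx=3,fy=3))
E
```

```text
t 20.95 p [ 0.6241 -0.0739  0.1523] trap [-0.0514  0.0842  0.1523] yaw 18.99921036379322 tz [-0.0024  0.0004 -1.    ] F 
[ 0.5149  0.5146 -0.6527  1.667   0.345   1.0805  0.0909]
top wing z 532.468396803815 903
 jaw 272 [54.8247 56.8592 57.797 ]
 lever 175 [ 1.1233 58.8711] 48.32411461158742 [(25, 87), (29, 91), (32, 96), (27, 88), (27, 87), (37, 102), (38, 102), 
side wing z 43.84092454500033 85
 jaw 239 [53.9128 57.8114 59.1053]
 lever 76 [ 1.1802 47.3952] 49.72593284714293 [(66, 134), (70, 135), (38, 103), (61, 131), (51, 118), (42, 87), (56, 122
```

View pics/s5.png

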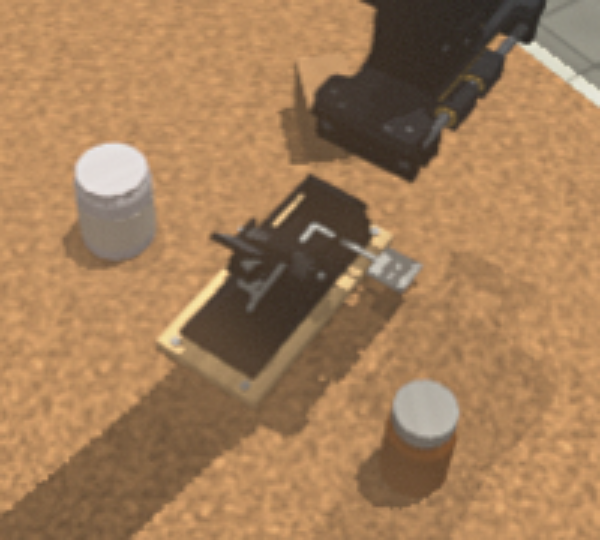

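The trap is shut, the wing (395,270) is back at rest, and the tin, jar and carton are in place with the gripper clear.

```bash
python3 -c "from station import manip;print(manip.finish_job())"
```

```text
the job is handed in; nothing more can be done
None
```

The trap was cocked and stood set by itself for over a second, then was tripped with about 4 N on the wing and left shut with the goods in place; the lever press peaked at about 17 N, some 2 mm into the buffer, and the job is handed in at about 21 s (no verdict came back).

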